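# Set the casting rings on their sprue bases

### The job

The wax patterns are ready to be invested: move the row of four casting rings from the ring rack to the row of sprue bases, each ring to the base made for its size, so that the new row follows the order of the bases. Lower each ring upright over its wax pattern until it stands flat on the rubber flange all round, and set it down gently, without dropping it; leave all four standing free.

Things in the scene. Friction and masses are not known exactly. Their poses are not given: they have to be found in the camera images.
- ring_s: The smallest casting ring: an open steel tube with a thin pale liner, outside diameter 36 mm, 40 mm high, wall 2 mm, open at both ends, standing upright in the ring rack, 39 g give or take a third. Origin: centre of its lower end; z along its axis (up). It is round, so its yaw means nothing.
- ring_m: The second smallest casting ring: an open steel tube with a thin pale liner, outside diameter 44 mm, 46 mm high, wall 2 mm, open at both ends, standing upright in the ring rack, 51 g give or take a third. Origin: centre of its lower end; z along its axis (up). It is round, so its yaw means nothing.
- ring_l: The second largest casting ring: an open steel tube with a thin pale liner, outside diameter 52 mm, 52 mm high, wall 2 mm, open at both ends, standing upright in the ring rack, 63 g give or take a third. Origin: centre of its lower end; z along its axis (up). It is round, so its yaw means nothing.
- ring_xl: The largest casting ring: an open steel tube with a thin pale liner, outside diameter 60 mm, 58 mm high, wall 2 mm, open at both ends, standing upright in the ring rack, 75 g give or take a third. Origin: centre of its lower end; z along its axis (up). It is round, so its yaw means nothing.
- base_s: The smallest sprue base (fixed): black disc, 48 mm diameter, for the 36 mm ring, which stands on its flat flange 6 mm above its underside. A steep cone guides the ring: 29 mm across at the flange, 13 mm at its top, 24 mm above the underside. On it one grey wax crown, top at 40 mm. Origin: centre of the underside, 10 mm above the worktop; z up; y along the row.
- base_m: The second smallest sprue base (fixed): black disc, 56 mm diameter, for the 44 mm ring, which stands on its flat flange 6 mm above its underside. A steep cone guides the ring: 37 mm across at the flange, 21 mm at its top, 24 mm above the underside. On it one grey wax crown, top at 40 mm. Origin: centre of the underside, 10 mm above the worktop; z up; y along the row.
- base_l: The second largest sprue base (fixed): black disc, 64 mm diameter, for the 52 mm ring, which stands on its flat flange 6 mm above its underside. A steep cone guides the ring: 45 mm across at the flange, 29 mm at its top, 24 mm above the underside. On it two grey wax crowns, top at 44 mm. Origin: centre of the underside, 10 mm above the worktop; z up; y along the row.
- base_xl: The largest sprue base (fixed): black disc, 72 mm diameter, for the 60 mm ring, which stands on its flat flange 6 mm above its underside. A steep cone guides the ring: 53 mm across at the flange, 37 mm at its top, 24 mm above the underside. On it a bridge of three grey wax crowns, top at 44 mm. Origin: centre of the underside, 10 mm above the worktop; z up; y along the row.
- ring_rack: Ring rack (fixed): a shallow metal tray 86 x 318 x 14 mm with four places in a row, dividers 14 mm high between them, floor 3 mm thick; the rings stand on the floor, one in each place, about 78 mm apart. Origin: centre of the underside, on the worktop; y along the row, x across it, z up.
- board: Investing board (fixed): white board with a grey mat, 90 x 334 x 10 mm, carrying the four sprue bases in a row, about 80 mm apart. Origin: centre of the underside, on the worktop; y along the row, x across it, z up.
There are look-alikes about, which are no part of the job. What is shaped like the ring_s but green is not meant.

How it is judged:
At the end, for the whole second after the job is handed in: Each ring stands on the base of its own size: centred within 6 mm, its lower end within 3 mm of the flange, upright within 0.1 rad, at rest and released (horizontal distance between ring_s and base_s below 0.006 m and z of ring_s in the frame of base_s between 0.003 and 0.009 m and angle between each of ring_s, ring_m, ring_l, ring_xl's own z axis and vertical below 0.1 rad and linear speed of each of ring_s, ring_m, ring_l, ring_xl below 0.02 m/s and contact force between the fingers and ring_s below 0.1 N and horizontal distance between ring_m and base_m below 0.006 m and z of ring_m in the frame of base_m between 0.003 and 0.009 m and contact force between the fingers and ring_m below 0.1 N and horizontal distance between ring_l and base_l below 0.006 m and z of ring_l in the frame of base_l between 0.003 and 0.009 m and contact force between the fingers and ring_l below 0.1 N and horizontal distance between ring_xl and base_xl below 0.006 m and z of ring_xl in the frame of base_xl between 0.003 and 0.009 m and contact force between the fingers and ring_xl below 0.1 N); the robot touches nothing.
It fails at once if the smallest ring is dropped or thrown (moves faster than 0.6 m/s while the fingers do not hold it; a fall of about 18 mm) (contact force between the fingers and ring_s below 0.1 N and linear speed of ring_s above 0.6 m/s).
It fails at once if the second smallest ring is dropped or thrown (moves faster than 0.6 m/s while the fingers do not hold it; a fall of about 18 mm) (contact force between the fingers and ring_m below 0.1 N and linear speed of ring_m above 0.6 m/s).
It fails at once if the second largest ring is dropped or thrown (moves faster than 0.6 m/s while the fingers do not hold it; a fall of about 18 mm) (contact force between the fingers and ring_l below 0.1 N and linear speed of ring_l above 0.6 m/s).
It fails at once if the largest ring is dropped or thrown (moves faster than 0.6 m/s while the fingers do not hold it; a fall of about 18 mm) (contact force between the fingers and ring_xl below 0.1 N and linear speed of ring_xl above 0.6 m/s).
It also fails if it takes over 96 s, if anything falls off the work surface, if the arm or the gripper's body presses on something with over 40 N, if the wrist force passes 120 N, or if a joint passes its speed limit or range.

### The arm

A 7-joint arm with a two-finger parallel gripper is mounted at the origin on a cart in front of the work surface, level with it; the furniture and walls round the work are solid. World frame = base frame: x ahead of the robot, y to its left, z up, the work surface at z = 0. Lengths are in m, angles in rad, forces in N, time in s.
With the tool pointing down it reaches from about 0.4 to 0.85 m from the base axis. Payload 10.4 kg.
Tool frame: the origin (TCP) lies at the very end of the fingers, on their centre line; the grasp point (between the pads) lies r.tcp_to_grasp behind it (r.tcp_to_grasp is the distance from the TCP to the grasp point, in m); z points along the fingers, y is the line along which they close (so a half turn about z gives the same grasp; the last joint's range is limited). The gripper opens to 87 mm and grips with 3 to 60 N. Pads are 19 mm wide; open, the fingers measure 117 mm over their backs; the gripper's body (75 mm by 190 mm) begins 51 mm behind the grasp point.
Start: joints at [-0.023, 0.332, -0.065, 1.46, 0.022, 1.35, -0.088], TCP at [0.625, 0, 0.223] pointing down, gripper open.
Joint ranges: [-2.6, 2.6], [-0.5, 2.12], [-1.47, 1.34], [0.16, 2.42], [-1.27, 4.41], [0.06, 2.06], [-2.6, 2.6]. Speed limits (rad/s): [2.22, 2.22, 2.79, 2.79, 3.14, 3.14, 3.14].

### API

Orientations are given as a unit quaternion [x, y, z, w].
In Python, from bench import monitor, cams, ticket, r gives the robot as it stands.
- The arm moves only by the shell command python3 -m crank 'ROWS' [OPENING] [FORCE]. ROWS is a JSON object whose one key "steps" holds a list of rows, each a list of 2 entries, a list of its own where there are three numbers: the shift along the world's x, y, z in units of 25 mm (1.0 is 25 mm), then the turn, a rotation vector about the world's x, y, z in units of 5 degrees (1.0 is 5 degrees). In form: {"steps": [[[x, y, z], [ax, ay, az]], ...]}. A call has 1 to 10 rows; each row shifts and turns the commanded pose from where the row before left it; what a row does not reach is not made up. A row lasts 1/12 s, in which the tool goes at most 41.7 mm and 7.16 degrees, less where a joint would pass 70% of its speed; a pose out of reach is approached as far as the arm can. A call is refused whole if a number of a shift passes 1 or a number of a turn 1, either way. A call with a gripper value outside its range is refused whole. OPENING is the finger opening in mm, from 0 to 87, set as the call begins (- or left out, the last holds). The fingers move at their own pace and stop on an object; FORCE is the grip in N (left out, the last holds). Time passes only in rows, so rows that do not move let the fingers close. It gives the time, the measured TCP pose, the force, the opening and the grip force at its end, in the units of the state.
- monitor.read_state(): the state, without advancing time (a new reading comes with each control period).
- cams.camera(name): name is "scene" or "side" or "wrist"; returns a dict with "pixels" (400x640x3 uint8, blue, green, red), "z_map" (400x640 float32, m along the optical axis (not along the pixel's ray), 0 where there is no reading), "vfov" (degrees; the focal length in pixels is half the picture's height over the tangent of half this angle, whatever the lens; pixels are square), "cx", "cy" (the principal point, pixels), "T" (4x4, takes a point from camera to world coordinates). Camera axes: x right, y up, looking along -z (the intrinsics and any distortion apply to the point x, -y, -z); pixel columns grow to the right and rows downward; lengths in m; the calibration is good to about 2 mm. A picture is of the moment at which its call begins.
- ticket.close_job(): hands the job in; it is judged then, once.
The state is a dict: "time": time; "joint_positions": joint angles; "joint_vel": joint speeds; "joint_torque": joint torques, N m; "ee_pos": TCP position; "eef_rot": TCP orientation; "ft_force": force on the tool from outside, world axes, zero at the start; "torque": the same for the moment, N m; "width": finger opening in m; "grip_force": force on a finger pad.
Only numpy, scipy, OpenCV 4.12 (cv2) and the standard library are available. Lean on these libraries where they do the work, as an engineer would, in place of code of your own. Each camera call takes 0.05 s, during which the arm holds its last target. There are 200 camera calls.

## Working session

There is one attempt and no reset: what is moved stays moved. The work goes in short steps, Python scripts to look and compute and a shell command to move; the robot and the scene stay as the last step left them, time stands still between calls to the robot, and variables do not carry over. Pictures are saved under pics/ and viewed, at most 14 in all, crops included, and the job is handed in when it is done.

```bash
mkdir -p pics; ls; cat > h.py <<'E'
import numpy as np, cv2
from bench import monitor, cams, ticket, r
def cloud(c):
    z=c["z_map"]; h,w=z.shape; f=h/2/np.tan(np.radians(c["vfov"])/2)
    u,v=np.meshgrid(np.arange(w),np.arange(h))
    P=np.stack([(u-c["cx"])/f*z,-(v-c["cy"])/f*z,-z,np.ones_like(z)],-1)@np.array(c["T"]).T
    P=P[...,:3]; P[z==0]=np.nan; return P
E
python3 - <<'E'
from h import *
for n in("scene","side"):
    c=cams.camera(n); cv2.imwrite(f"pics/{n}0.png",c["pixels"]); np.savez(f"{n}0.npz",P=cloud(c),px=c["pixels"])
    print(n,c["vfov"],c["cx"],c["cy"],{k for k in c},np.round(c["T"],3).tolist())
print(monitor.read_state(),r.tcp_to_grasp)
E
```

```text
pics
scene 47.2586575377552 322.71716852290274 202.1506410193409 {'cy', 'z_map', 'vfov', 'T', 'cx', 'pixels'} [[-0.776, 0.482, -0.407, 0.206], [-0.631, -0.605, 0.486, 0.487], [-0.012, 0.634, 0.774, 0.702], [0.0, 0.0, 0.0, 1.0]]
side 54.814961698074754 322.23747829359064 195.22786436509512 {'cy', 'z_map', 'vfov', 'T', 'cx', 'pixels'} [[0.9, 0.194, -0.389, 0.223], [-0.435, 0.397, -0.808, -0.602], [-0.003, 0.897, 0.442, 0.424], [0.0, 0.0, 0.0, 1.0]]
{'time': 0.1, 'joint_positions': array([-0.02263113,  0.33278861, -0.06470106,  1.46081315,  0.02157431,
        1.3499003 , -0.08853114]), 'joint_vel': array([-1.94380667e-05, -1.44125440e-03,  2.30639533e-04, -6.24638418e-04,
        3.13362480e-04, -6.14054391e-04, -7.57600357e-04]), 'joint_torque': array([ 3.16136166e-04, -6.24538064e+01,  2.38312193e-02, -3.90717781e+01,
       -6.15657773e-02,  3.65302863e-02,  4.60620026e-05]), 'ee_pos': array([6.24672494e-01, 2.64940224e-05, 2.21867120e-01]), 'eef_rot': array([ 7.07101832e-01,  7.07111469e-01, -4.39652563e-04, -4.19535455e-04]), 'ft_force': array([-0.33622487, -0.00260253,  0.7131901 ]), 'torque': array([ 0.04468658, -0.00197974,  0.02150787]), 'grip_force': 0.0, 'width': 0.08692449342104679} 0.0187
```

View pics/scene0.png

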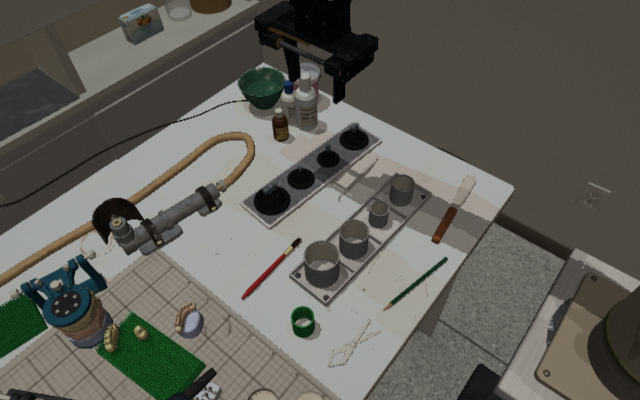

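View pics/side0.png

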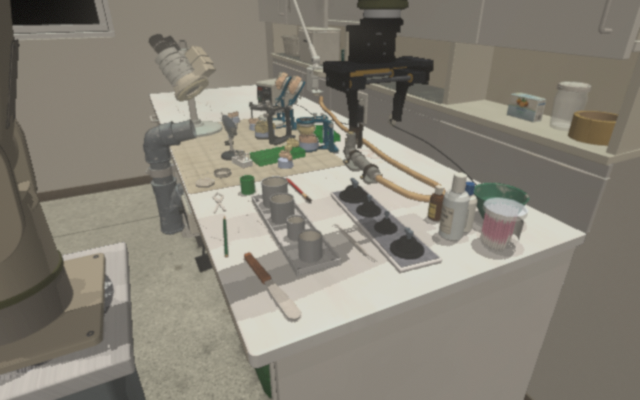

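The scene view shows four grey rings in the rack at (322,263), (354,239), (379,213) and (402,190), and four bases at (271,201), (301,179), (328,159) and (354,139). The green decoy is at (303,321). The side view shows the same two rows. Next I'll measure positions from the point clouds.

```bash
python3 - <<'E'
from h import *
S=700 # px per m ; top-down: col = y (left=+y), row = x (up=far)
out=[]
for n in("scene","side"):
    d=np.load(f"{n}0.npz");P=d["P"].reshape(-1,3);px=d["px"].reshape(-1,3)
    m=(P[:,0]>.3)&(P[:,0]<.9)&(abs(P[:,1])<.35)&(P[:,2]>-.02)&(P[:,2]<.1)
    P=P[m];px=px[m]; o=np.argsort(P[:,2]);P=P[o];px=px[o]
    print(n,"table z",np.median(P[abs(P[:,2])<.01,2]))
    I=np.zeros((420,490,3),np.uint8)
    for s in range(9):
        I[np.clip(((.9-P[:,0])*S).astype(int)+s//3-1,0,419),np.clip(((.35-P[:,1])*S).astype(int)+s%3-1,0,489)]=px
    out.append(cv2.resize(I,(400,343)))
cv2.imwrite("pics/top0.png",np.hstack(out))
E
```

```text
scene table z 0.0002188396364967149
side table z 0.0014531316803258476
```

View pics/top0.png

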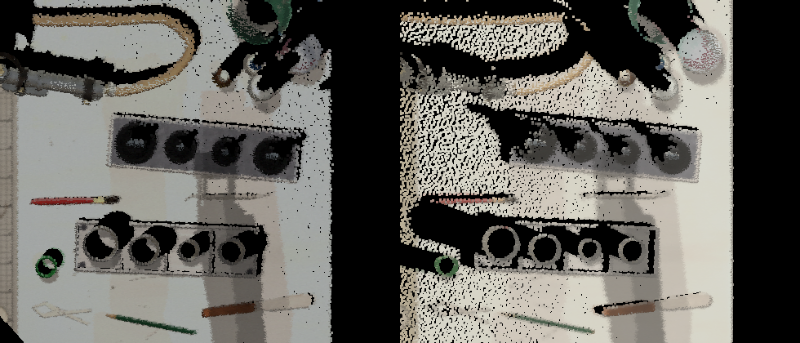

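The top-down view shows the rings from +y as XL, L, S, M, and the bases from +y as roughly XL, M, S, L. Now I'll fit circles.

```bash
cat > fit.py <<'E'
from h import *
from scipy.optimize import least_squares
def circ(X,x0,R=None):
    f=lambda p:np.hypot(X[:,0]-p[0],X[:,1]-p[1])-(p[2] if R is None else R)
    p0=list(x0)+([.025] if R is None else [])
    s=least_squares(f,p0,loss="soft_l1",f_scale=.001)
    return s.x,np.sqrt(np.median(s.fun**2))
E
python3 - <<'E'
from fit import *
R0=[(.474,.171),(.472,.093),(.465,.02),(.468,-.058)]
B0=[(.651,.114),(.645,.035),(.638,-.046),(.63,-.126)]
for n in("scene","side"):
    d=np.load(f"{n}0.npz");P=d["P"].reshape(-1,3);g=d["px"].reshape(-1,3).astype(float).mean(1)
    for c in R0:
        q=P[np.hypot(P[:,0]-c[0],P[:,1]-c[1])<.037]; top=np.percentile(q[q[:,2]>.03,2],97)
        t=q[q[:,2]>top-.0025]
        x,e=circ(t[:,:2],c); 
        w=q[(q[:,2]>.022)&(q[:,2]<top-.004)]; w=w[np.hypot(*(w[:,:2]-x[:2]).T)>x[2]-.0005]
        x2,e2=circ(w[:,:2],c)
        print(n,"ring top",top.round(4),x.round(4),e.round(4),"wall",x2.round(4),e2.round(4),len(t),len(w))
    for c in B0:
        k=np.hypot(P[:,0]-c[0],P[:,1]-c[1])<.040
        q=P[k]; gg=g[k]; fl=q[(q[:,2]>.0138)&(q[:,2]<.019)]
        cn=q[(q[:,2]>.018)&(q[:,2]<.033)]
        # boundary by convex hull
        h=cv2.convexHull(fl[:,:2].astype(np.float32))[:,0]
        x,e=circ(h,c)
        print(n,"base",x.round(4),e.round(4),"min encl",np.round(cv2.minEnclosingCircle(h),4) if 0 else '',len(fl),"zmax",np.nanpercentile(q[:,2],99.5).round(4))
E
```

```text
scene ring top 0.0617 [0.4733 0.175  0.0289] 0.0006 wall [0.4731 0.1751 0.0292] 0.0004 134 443
scene ring top 0.0557 [0.4626 0.0985 0.0248] 0.0007 wall [0.4625 0.0988 0.0252] 0.0004 108 327
scene ring top 0.0444 [0.462  0.0204 0.017 ] 0.0007 wall [0.462  0.0207 0.0174] 0.0004 57 142
scene ring top 0.05 [ 0.4598 -0.0544  0.0208] 0.0007 wall [ 0.4598 -0.0542  0.0212] 0.0004 62 221
scene base [0.6493 0.1141 0.0355] 0.0003 min encl  326 zmax 0.0548
scene base [0.6424 0.0356 0.0274] 0.0004 min encl  224 zmax 0.3943
scene base [ 0.6345 -0.0433  0.0233] 0.0002 min encl  167 zmax 0.0491
scene base [ 0.6268 -0.124   0.0315] 0.0004 min encl  209 zmax 0.0537
side ring top 0.0626 [0.4748 0.1733 0.029 ] 0.0007 wall [0.4748 0.1731 0.0295] 0.0005 76 232
side ring top 0.0566 [0.4641 0.0966 0.025 ] 0.0007 wall [0.464  0.0964 0.0255] 0.0005 75 275
side ring top 0.0448 [0.4637 0.0188 0.0168] 0.0007 wall [0.4635 0.0186 0.0173] 0.0004 58 152
side ring top 0.0508 [ 0.4613 -0.0563  0.0208] 0.0006 wall [ 0.4611 -0.0565  0.0213] 0.0004 86 301
side base [0.6508 0.1118 0.0358] 0.0005 min encl  147 zmax 0.0553
side base [0.6439 0.0326 0.027 ] 0.0004 min encl  138 zmax 0.3336
side base [ 0.6353 -0.0465  0.0227] 0.0003 min encl  142 zmax 0.431
side base [ 0.6277 -0.1276  0.0313] 0.0005 min encl  256 zmax 0.055
```

```bash
python3 -m crank '{"steps": [[[-0.7,0.8,-0.5],[0,0,0]],[[-0.9,1,-0.7],[0,0,0]],[[-0.9,1,-0.7],[0,0,0]],[[-0.9,1,-0.7],[0,0,0]],[[-0.9,1,-0.7],[0,0,0]],[[-0.9,1,-0.7],[0,0,0]],[[-0.8,1,-0.7],[0,0,0]],[[0,0,0],[0,0,0]],[[0,0,0],[0,0,0]]]}' 87 10
python3 - <<'E'
from h import *
for n in("scene","side"):
    P=np.load(f"{n}0.npz")["P"].reshape(-1,3)
    k=(P[:,1]>-.25)&(P[:,1]<.25)&(P[:,0]>.69)&(P[:,0]<.80)&(P[:,2]>.06)&(P[:,2]<.16)
    q=P[k]; o=np.argsort(q[:,0])[:400:25]; print(n,len(q)); print(q[o].round(3).tolist())
E
```

```text
time: 0.85
ee_pos: [0.4733, 0.1711, 0.1041]
eef_rot: [0.706, 0.708, -0.001, -0.0]
ft_force: [1.0, 0.1, 1.4]
width: 0.0873
grip_force: 0.0
scene 1134
[[0.723, -0.097, 0.064], [0.726, -0.105, 0.085], [0.727, -0.116, 0.083], [0.729, -0.121, 0.079], [0.73, -0.113, 0.094], [0.731, -0.094, 0.076], [0.733, -0.095, 0.067], [0.734, -0.102, 0.096], [0.736, -0.093, 0.077], [0.737, -0.09, 0.064], [0.738, -0.105, 0.118], [0.739, -0.121, 0.095], [0.74, -0.088, 0.086], [0.74, -0.099, 0.095], [0.741, -0.101, 0.106], [0.742, -0.125, 0.097]]
side 1568
[[0.725, -0.117, 0.069], [0.727, -0.112, 0.081], [0.728, -0.116, 0.085], [0.728, -0.118, 0.069], [0.729, -0.12, 0.071], [0.73, -0.101, 0.093], [0.73, -0.108, 0.092], [0.732, -0.101, 0.093], [0.732, -0.123, 0.065], [0.734, -0.126, 0.093], [0.735, -0.127, 0.069], [0.736, -0.127, 0.064], [0.737, -0.102, 0.098], [0.738, -0.11, 0.108], [0.739, -0.111, 0.125], [0.74, -0.132, 0.062]]
```

```bash
python3 -m crank '{"steps": [[[0.03,0.12,-0.4],[0,0,0]],[[0,0,-0.8],[0,0,0]],[[0,0,-0.8],[0,0,0]],[[0,0,-0.5],[0,0,0]],[[0,0,-0.26],[0,0,0]],[[0,0,0],[0,0,0]]]}' 87 10; python3 - <<'E'
from h import *
c=cams.camera("wrist"); cv2.imwrite("pics/w1.png",c["pixels"]); print(monitor.read_state()["ee_pos"], np.round(c["T"],3).tolist())
E
```

```text
time: 1.35
ee_pos: [0.4757, 0.1718, 0.0346]
eef_rot: [0.708, 0.707, -0.001, -0.0]
ft_force: [-0.1, -0.0, -0.0]
width: 0.0871
grip_force: 0.0
[0.47615987 0.17232449 0.03573336] [[1.0, 0.0, 0.003, 0.476], [-0.001, 0.963, 0.269, 0.245], [-0.003, -0.269, 0.963, 0.198], [0.0, 0.0, 0.0, 1.0]]
```

View pics/w1.png

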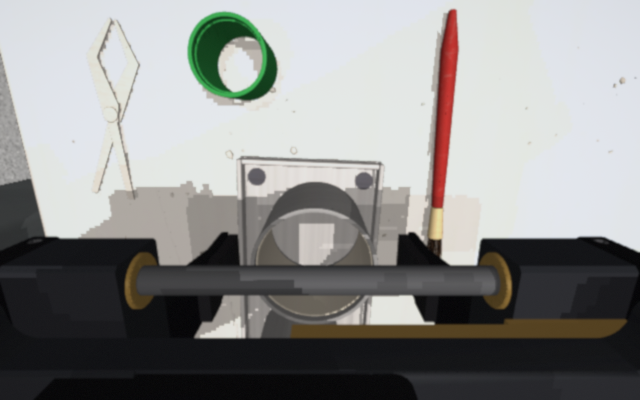

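The wrist view shows the ring (edges at about x=255 and 378) centred between the fingers (about 238 and 400). Closing.

```bash
python3 -m crank '{"steps": [[[-0.02,0.06,0],[0,0,0]],[[0,0,0],[0,0,0]],[[0,0,0],[0,0,0]],[[0,0,0],[0,0,0]],[[0,0,0],[0,0,0]],[[0,0,0],[0,0,0]],[[0,0,0],[0,0,0]],[[0,0,0],[0,0,0]]]}' 50 20;  python3 -m crank '{"steps": [[[0,0,0.2],[0,0,0]],[[0,0,0.4],[0,0,0]],[[0,0,0.8],[0,0,0]],[[0,0,0.8],[0,0,0]],[[0,0,0.8],[0,0,0]],[[0,0,0.4],[0,0,0]],[[0,0,0],[0,0,0]]]}'
```

```text
time: 2.07
ee_pos: [0.4754, 0.1746, 0.0364]
eef_rot: [0.707, 0.707, 0.0, 0.0]
ft_force: [-2.2, 0.1, 5.3]
width: 0.0602
grip_force: 20.0
time: 2.65
ee_pos: [0.4767, 0.1751, 0.1238]
eef_rot: [0.707, 0.707, 0.002, 0.001]
ft_force: [-1.0, 0.2, -0.8]
width: 0.0604
grip_force: 20.0
```

```bash
python3 -m crank '{"steps": [[[0.5,-0.16,0],[0,0,0]],[[0.9,-0.3,0],[0,0,0]],[[1,-0.4,0],[0,0,0]],[[1,-0.4,0],[0,0,0]],[[1,-0.4,0],[0,0,0]],[[1,-0.4,0],[0,0,0]],[[0.9,-0.2,0],[0,0,0]],[[0.7,-0.2,0],[0,0,0]],[[0,0,0],[0,0,0]],[[0,0,0],[0,0,0]]]}'
cat > held.py <<'E'
import sys
from fit import *
# usage: held.py bx by R name : fits held ring's outer wall in scene+side
bx,by,R=map(float,sys.argv[1:4])
ps=[monitor.read_state()["ee_pos"]]
for n in("scene","side"):
    c=cams.camera(n); cv2.imwrite(f"pics/h_{sys.argv[4]}_{n}.png",c["pixels"])
    P=cloud(c).reshape(-1,3); z0=ps[0][2]
    k=(np.hypot(P[:,0]-bx,P[:,1]-by)<R+.006)&(P[:,2]>.066)&(P[:,2]<z0-.002)
    q=P[k]; x,e=circ(q[:,:2],(bx,by),R-.0006); x=circ(q[np.abs(np.hypot(q[:,0]-x[0],q[:,1]-x[1])-R)<.003][:,:2],x,R-.0006)
    print(n,x[0].round(4),x[1].round(4),len(q),"zmin",np.percentile(q[:,2],2).round(4) if len(q) else 0)
    ps.append(monitor.read_state()["ee_pos"])
print("tcp",np.mean(ps,0).round(4))
E
python3 held.py .650 .113 .03 xl
```

```text
time: 3.48
ee_pos: [0.6499, 0.1125, 0.1192]
eef_rot: [0.707, 0.707, -0.001, -0.001]
ft_force: [-0.3, 0.8, 0.1]
width: 0.0603
grip_force: 20.0
scene [0.6487 0.113 ] 0.0007 501 zmin 0.0863
side [0.65   0.1122] 0.0007 314 zmin 0.0879
tcp [0.6495 0.1131 0.1196]
```

```bash
python3 -m crank '{"steps": [[[0.03,0.02,-0.2],[0,0,0]],[[0,0,-0.4],[0,0,0]],[[0,0,-0.5],[0,0,0]],[[0,0,-0.5],[0,0,0]],[[0,0,-0.4],[0,0,0]],[[0,0,-0.3],[0,0,0]],[[0,0,-0.2],[0,0,0]],[[0,0,-0.1],[0,0,0]],[[0,0,0],[0,0,0]]]}'; python3 -m crank '{"steps": [[[0,0,-0.08],[0,0,0]],[[0,0,-0.06],[0,0,0]],[[0,0,-0.04],[0,0,0]],[[0,0,0],[0,0,0]]]}'
```

```text
time: 4.33
ee_pos: [0.6508, 0.1135, 0.0555]
eef_rot: [0.707, 0.707, -0.0, -0.0]
ft_force: [0.2, 0.4, -0.3]
width: 0.0604
grip_force: 20.0
time: 4.67
ee_pos: [0.651, 0.1135, 0.0516]
eef_rot: [0.707, 0.707, 0.0, 0.0]
ft_force: [-0.2, -0.5, -1.1]
width: 0.0603
grip_force: 20.0
```

Smooth so far, with no contact. I'll continue in small steps to the flange.

```bash
python3 -m crank '{"steps": [[[0,0,-0.04],[0,0,0]],[[0,0,-0.04],[0,0,0]],[[0,0,-0.02],[0,0,0]],[[0,0,0],[0,0,0]]]}'; python3 -m crank '{"steps": [[[0,0,-0.03],[0,0,0]],[[0,0,0],[0,0,0]],[[0,0,0],[0,0,0]]]}'
```

```text
time: 5.0
ee_pos: [0.6512, 0.1136, 0.0496]
eef_rot: [0.707, 0.707, 0.0, 0.0]
ft_force: [-0.7, -0.5, 3.3]
width: 0.0601
grip_force: 20.0
time: 5.25
ee_pos: [0.6512, 0.1136, 0.0495]
eef_rot: [0.707, 0.707, 0.0, 0.0]
ft_force: [-5.1, -1.3, 9.9]
width: 0.0602
grip_force: 20.0
```

Contact with the flange at the expected height. Releasing and lifting.

```bash
python3 -m crank '{"steps": [[[0,0,0],[0,0,0]],[[0,0,0],[0,0,0]],[[0,0,0],[0,0,0]],[[0,0,0],[0,0,0]],[[0,0,0],[0,0,0]],[[0,0,0],[0,0,0]]]}' 85;  python3 -m crank '{"steps": [[[0,0,0.3],[0,0,0]],[[0,0,0.6],[0,0,0]],[[0,0,0.8],[0,0,0]],[[0,0,0.8],[0,0,0]],[[0,0,0.5],[0,0,0]],[[0,0,0],[0,0,0]]]}'
python3 - <<'E'
from h import *
c=cams.camera("scene"); cv2.imwrite("pics/a1.png",cv2.resize(c["pixels"][100:320,200:460],None,fx=2,fy=2)); print(monitor.read_state()["ee_pos"])
P=cloud(c).reshape(-1,3); q=P[np.hypot(P[:,0]-.65,P[:,1]-.113)<.035]; print(np.percentile(q[q[:,2]<.09,2],[90,97,99]))
E
```

```text
time: 5.75
ee_pos: [0.651, 0.1135, 0.0481]
eef_rot: [0.707, 0.707, -0.0, -0.0]
ft_force: [0.5, -0.5, 0.3]
width: 0.0839
grip_force: 0.0
time: 6.25
ee_pos: [0.6528, 0.1139, 0.1271]
eef_rot: [0.707, 0.707, 0.002, 0.001]
ft_force: [-0.6, 0.5, 0.3]
width: 0.0852
grip_force: 0.0
[0.65193319 0.1137433  0.12507115]
[0.07061421 0.07375784 0.07476251]
```

View pics/a1.png

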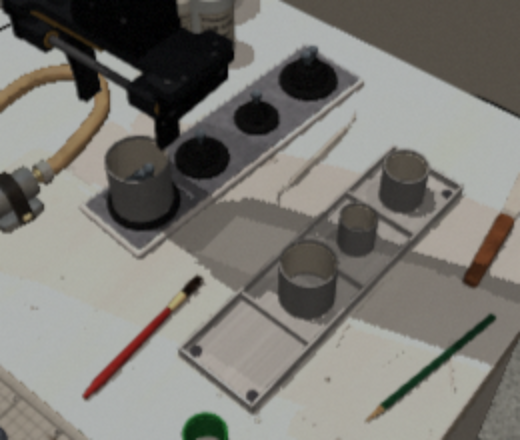

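The XL ring is seated on its base at about (143,185) in the crop, with its rim at z≈0.074 as expected. Next is ring L.

```bash
python3 -m crank '{"steps": [[[-0.5,-0.04,0],[0,0,0]],[[-1,-0.1,0],[0,0,0]],[[-1,-0.1,0],[0,0,0]],[[-1,-0.1,0],[0,0,0]],[[-1,-0.1,-0.2],[0,0,0]],[[-1,-0.1,-0.2],[0,0,0]],[[-1,-0.1,-0.2],[0,0,0]],[[-0.7,0,-0.2],[0,0,0]],[[-0.35,0,-0.2],[0,0,0]],[[0,0,0],[0,0,0]]]}' 87; python3 -m crank '{"steps": [[[0,0,-0.1],[0,0,0]],[[0,0,0],[0,0,0]],[[0,0,0],[0,0,0]]]}'; python3 -c "
from h import *
print(np.mean([(cams.camera('wrist'),monitor.read_state()['ee_pos'])[1] for i in range(4)],0))"
```

```text
time: 7.13
ee_pos: [0.4595, 0.0971, 0.0966]
eef_rot: [0.707, 0.707, -0.002, -0.001]
ft_force: [-0.4, -0.1, 0.8]
width: 0.0871
grip_force: 0.0
time: 7.38
ee_pos: [0.4629, 0.0975, 0.0957]
eef_rot: [0.707, 0.707, 0.0, -0.0]
ft_force: [0.4, 0.4, -0.4]
width: 0.0867
grip_force: 0.0
[0.46277617 0.09754942 0.09581198]
```

```bash
python3 -m crank '{"steps": [[[0.02,0,-0.3],[0,0,0]],[[0,0,-0.6],[0,0,0]],[[0,0,-0.7],[0,0,0]],[[0,0,-0.6],[0,0,0]],[[0,0,-0.3],[0,0,0]],[[0,0,-0.14],[0,0,0]],[[0,0,0],[0,0,0]],[[0,0,0],[0,0,0]]]}'; python3 -m crank '{"steps": [[[0,0,0],[0,0,0]],[[0,0,0],[0,0,0]],[[0,0,0],[0,0,0]],[[0,0,0],[0,0,0]],[[0,0,0],[0,0,0]],[[0,0,0],[0,0,0]],[[0,0,0],[0,0,0]],[[0,0,0],[0,0,0]],[[0,0,0],[0,0,0]]]}' 42 20;  python3 -m crank '{"steps": [[[0,0,0.2],[0,0,0]],[[0,0,0.4],[0,0,0]],[[0,0,0.8],[0,0,0]],[[0,0,0.8],[0,0,0]],[[0,0,0.8],[0,0,0]],[[0,0,0.5],[0,0,0]],[[0,0,0.3],[0,0,0]],[[0,0,0],[0,0,0]]]}'
```

```text
time: 8.25
ee_pos: [0.4631, 0.0976, 0.0302]
eef_rot: [0.707, 0.707, 0.0, 0.0]
ft_force: [-0.3, -0.4, 0.5]
width: 0.0868
grip_force: 0.0
time: 9.0
ee_pos: [0.4628, 0.0975, 0.0299]
eef_rot: [0.707, 0.707, 0.0, 0.0]
ft_force: [-0.2, 0.6, 1.9]
width: 0.0523
grip_force: 20.0
time: 9.67
ee_pos: [0.4637, 0.0978, 0.1269]
eef_rot: [0.707, 0.707, 0.001, 0.001]
ft_force: [1.2, 0.4, 0.5]
width: 0.0521
grip_force: 20.0
```

```bash
python3 -m crank '{"steps": [[[0.3,-0.5,0],[0,0,0]],[[0.7,-0.9,0],[0,0,0]],[[0.7,-1,0],[0,0,0]],[[0.7,-1,0],[0,0,0]],[[0.7,-1,0],[0,0,0]],[[0.7,-1,0],[0,0,0]],[[0.7,-1,0],[0,0,0]],[[0.7,-1,0],[0,0,0]],[[0.7,-0.9,0],[0,0,0]],[[0.5,-0.5,0],[0,0,0]]]}';python3 -m crank '{"steps": [[[0.16,-0.14,0],[0,0,0]],[[0,0,0],[0,0,0]],[[0,0,0],[0,0,0]]]}'; python3 held.py .627 -.126 .026 l
```

```text
time: 10.5
ee_pos: [0.623, -0.1261, 0.1235]
eef_rot: [0.708, 0.706, -0.001, -0.0]
ft_force: [-0.2, -0.4, -0.8]
width: 0.0518
grip_force: 20.0
time: 10.75
ee_pos: [0.6261, -0.1249, 0.1239]
eef_rot: [0.707, 0.707, -0.0, -0.001]
ft_force: [-0.1, 0.7, -2.0]
width: 0.052
grip_force: 20.0
scene [ 0.6257 -0.1235] 0.0007 281 zmin 0.0978
side [ 0.6267 -0.1248] 0.0005 350 zmin 0.0994
tcp [ 0.6261 -0.1246  0.1242]
```

View pics/h_l_side.png

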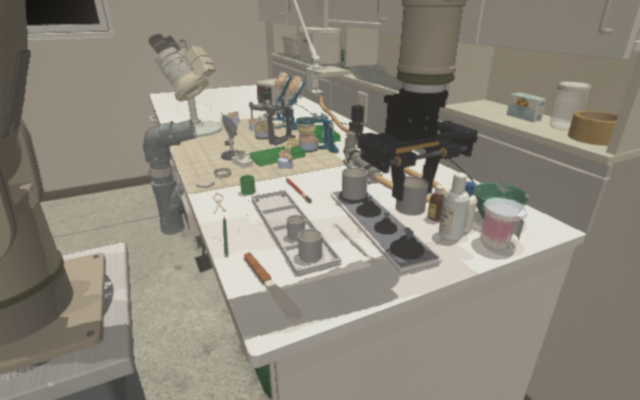

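Ring L hangs above its base at (412,195), clear of the bottle. Correcting about 1 mm and lowering.

```bash
python3 -m crank '{"steps": [[[0.04,-0.05,-0.2],[0,0,0]],[[0,0,-0.5],[0,0,0]],[[0,0,-0.6],[0,0,0]],[[0,0,-0.6],[0,0,0]],[[0,0,-0.5],[0,0,0]],[[0,0,-0.3],[0,0,0]],[[0,0,-0.2],[0,0,0]],[[0,0,-0.05],[0,0,0]],[[0,0,0],[0,0,0]],[[0,0,0],[0,0,0]]]}'; python3 -m crank '{"steps": [[[0,0,-0.08],[0,0,0]],[[0,0,-0.06],[0,0,0]],[[0,0,-0.04],[0,0,0]],[[0,0,0],[0,0,0]],[[0,0,0],[0,0,0]]]}'
```

```text
time: 11.68
ee_pos: [0.6282, -0.1273, 0.0517]
eef_rot: [0.707, 0.707, 0.0, 0.0]
ft_force: [0.5, 0.5, -0.8]
width: 0.0521
grip_force: 20.0
time: 12.1
ee_pos: [0.6277, -0.1272, 0.0466]
eef_rot: [0.707, 0.707, 0.0, -0.0]
ft_force: [-0.2, 1.3, -0.6]
width: 0.052
grip_force: 20.0
```

```bash
python3 -m crank '{"steps": [[[0,0,-0.04],[0,0,0]],[[0,0,-0.04],[0,0,0]],[[0,0,0],[0,0,0]],[[0,0,0],[0,0,0]]]}'; python3 -m crank '{"steps": [[[0,0,-0.03],[0,0,0]],[[0,0,-0.02],[0,0,0]],[[0,0,0],[0,0,0]],[[0,0,0],[0,0,0]]]}'
```

```text
time: 12.43
ee_pos: [0.6277, -0.1272, 0.0445]
eef_rot: [0.707, 0.707, 0.0, -0.0]
ft_force: [0.4, 0.7, -0.5]
width: 0.0527
grip_force: 20.0
time: 12.77
ee_pos: [0.6277, -0.1273, 0.0433]
eef_rot: [0.707, 0.707, -0.0, 0.0]
ft_force: [-0.2, -0.6, -0.8]
width: 0.052
grip_force: 20.0
```

```bash
python3 -m crank '{"steps": [[[0,0,-0.03],[0,0,0]],[[0,0,0],[0,0,0]],[[0,0,0],[0,0,0]]]}'; python3 -m crank '{"steps": [[[0,0,-0.02],[0,0,0]],[[0,0,0],[0,0,0]],[[0,0,0],[0,0,0]]]}'
```

```text
time: 13.02
ee_pos: [0.6279, -0.1273, 0.043]
eef_rot: [0.707, 0.707, 0.0, 0.0]
ft_force: [-1.1, 0.2, 4.5]
width: 0.0522
grip_force: 20.0
time: 13.27
ee_pos: [0.6279, -0.1273, 0.043]
eef_rot: [0.707, 0.707, 0.0, 0.0]
ft_force: [-3.7, 0.6, 8.3]
width: 0.0522
grip_force: 20.0
```

Seated. Release, lift, move over to ring M.

```bash
python3 -m crank '{"steps": [[[0,0,0],[0,0,0]],[[0,0,0],[0,0,0]],[[0,0,0],[0,0,0]],[[0,0,0],[0,0,0]],[[0,0,0],[0,0,0]],[[0,0,0],[0,0,0]],[[0,0,0],[0,0,0]]]}' 80;  python3 -m crank '{"steps": [[[0,0,0.3],[0,0,0]],[[0,0,0.6],[0,0,0]],[[0,0,0.8],[0,0,0]],[[0,0,0.8],[0,0,0]],[[0,0,0.5],[0,0,0]],[[0,0,0.2],[0,0,0]]]}'; python3 -m crank '{"steps": [[[-0.5,0.2,0],[0,0,0]],[[-0.9,0.4,0],[0,0,0]],[[-1,0.4,0],[0,0,0]],[[-1,0.4,-0.2],[0,0,0]],[[-1,0.5,-0.2],[0,0,0]],[[-1,0.5,-0.2],[0,0,0]],[[-0.8,0.3,-0.2],[0,0,0]],[[-0.5,0.2,-0.2],[0,0,0]],[[0,0,0],[0,0,0]],[[0,0,0],[0,0,0]]]}'
python3 - <<'E'
from h import *
p=[]
for n in("scene","side"):
    P=cloud(cams.camera(n)).reshape(-1,3); p.append(monitor.read_state()["ee_pos"])
    for b,t in(((.65,.113),.09),((.627,-.126),.09)):
        q=P[np.hypot(P[:,0]-b[0],P[:,1]-b[1])<.036]; print(n,np.percentile(q[q[:,2]<t,2],[90,97,99]).round(4))
print(np.mean(p,0))
E
```

```text
time: 13.85
ee_pos: [0.6278, -0.1272, 0.042]
eef_rot: [0.707, 0.707, 0.0, -0.0]
ft_force: [0.5, 0.1, 0.0]
width: 0.079
grip_force: 0.0
time: 14.35
ee_pos: [0.629, -0.1274, 0.1249]
eef_rot: [0.707, 0.707, 0.001, 0.001]
ft_force: [-0.4, 0.4, 0.1]
width: 0.0799
grip_force: 0.0
time: 15.18
ee_pos: [0.46, -0.0547, 0.0969]
eef_rot: [0.707, 0.707, -0.0, -0.0]
ft_force: [-0.1, -0.1, -0.2]
width: 0.0798
grip_force: 0.0
scene [0.0705 0.0739 0.075 ]
scene [0.0625 0.0673 0.0688]
side [0.0694 0.0742 0.0755]
side [0.0661 0.0691 0.07  ]
[ 0.46098344 -0.05501249  0.09729909]
```

```bash
python3 -m crank '{"steps": [[[-0.02,-0.02,-0.3],[0,0,0]],[[0,0,-0.6],[0,0,0]],[[0,0,-0.7],[0,0,0]],[[0,0,-0.6],[0,0,0]],[[0,0,-0.4],[0,0,0]],[[0,0,-0.2],[0,0,0]],[[0,0,-0.1],[0,0,0]],[[0,0,0],[0,0,0]],[[0,0,0],[0,0,0]]]}'; python3 -m crank '{"steps": [[[0,0,0],[0,0,0]],[[0,0,0],[0,0,0]],[[0,0,0],[0,0,0]],[[0,0,0],[0,0,0]],[[0,0,0],[0,0,0]],[[0,0,0],[0,0,0]],[[0,0,0],[0,0,0]],[[0,0,0],[0,0,0]],[[0,0,0],[0,0,0]],[[0,0,0],[0,0,0]]]}' 34 20;  python3 -m crank '{"steps": [[[0,0,0.2],[0,0,0]],[[0,0,0.4],[0,0,0]],[[0,0,0.8],[0,0,0]],[[0,0,0.8],[0,0,0]],[[0,0,0.8],[0,0,0]],[[0,0,0.5],[0,0,0]],[[0,0,0.3],[0,0,0]],[[0,0,0],[0,0,0]]]}'
```

```text
time: 16.03
ee_pos: [0.4603, -0.0553, 0.0251]
eef_rot: [0.707, 0.707, 0.0, 0.0]
ft_force: [0.5, 0.0, 0.8]
width: 0.0799
grip_force: 0.0
time: 16.87
ee_pos: [0.4598, -0.0552, 0.0246]
eef_rot: [0.707, 0.707, 0.0, 0.0]
ft_force: [-0.7, -0.1, 1.1]
width: 0.0438
grip_force: 20.0
time: 17.53
ee_pos: [0.4608, -0.0553, 0.1216]
eef_rot: [0.707, 0.707, 0.001, 0.001]
ft_force: [0.1, 0.0, 0.0]
width: 0.0436
grip_force: 20.0
```

```bash
python3 -m crank '{"steps": [[[0.4,0.2,0],[0,0,0]],[[0.9,0.4,0],[0,0,0]],[[1,0.5,0],[0,0,0]],[[1,0.5,0],[0,0,0]],[[1,0.5,0],[0,0,0]],[[1,0.5,0],[0,0,0]],[[1,0.5,0],[0,0,0]],[[0.7,0.4,0],[0,0,0]],[[0.3,0.1,0],[0,0,0]],[[0,0,0],[0,0,0]]]}';python3 -m crank '{"steps": [[[0,0,0],[0,0,0]],[[0,0,0],[0,0,0]]]}'; python3 held.py .643 .034 .022 m
```

```text
time: 18.37
ee_pos: [0.6428, 0.0362, 0.1176]
eef_rot: [0.707, 0.708, -0.001, -0.001]
ft_force: [-1.1, -0.7, -0.7]
width: 0.0441
grip_force: 20.0
time: 18.53
ee_pos: [0.6413, 0.0337, 0.119]
eef_rot: [0.707, 0.707, -0.001, -0.0]
ft_force: [0.2, 0.4, -1.0]
width: 0.0437
grip_force: 20.0
scene [0.6405 0.0347] 0.0006 190 zmin 0.0982
side [0.6422 0.0328] 0.0006 162 zmin 0.0998
tcp [0.6415 0.0338 0.1194]
```

```bash
python3 -m crank '{"steps": [[[0.07,0.01,-0.2],[0,0,0]],[[0,0,-0.5],[0,0,0]],[[0,0,-0.6],[0,0,0]],[[0,0,-0.6],[0,0,0]],[[0,0,-0.5],[0,0,0]],[[0,0,-0.3],[0,0,0]],[[0,0,-0.15],[0,0,0]],[[0,0,0],[0,0,0]],[[0,0,0],[0,0,0]]]}'; python3 -m crank '{"steps": [[[0,0,-0.1],[0,0,0]],[[0,0,-0.1],[0,0,0]],[[0,0,-0.08],[0,0,0]],[[0,0,0],[0,0,0]],[[0,0,0],[0,0,0]]]}'
```

```text
time: 19.38
ee_pos: [0.6443, 0.0351, 0.0487]
eef_rot: [0.707, 0.707, 0.0, 0.0]
ft_force: [0.3, -0.5, 0.2]
width: 0.0438
grip_force: 20.0
time: 19.8
ee_pos: [0.644, 0.0351, 0.0413]
eef_rot: [0.707, 0.707, -0.0, -0.0]
ft_force: [0.7, 0.2, -1.1]
width: 0.0438
grip_force: 20.0
```

```bash
python3 -m crank '{"steps": [[[-0.01,-0.03,-0.04],[0,0,0]],[[0,0,-0.04],[0,0,0]],[[0,0,0],[0,0,0]],[[0,0,0],[0,0,0]]]}'; python3 -m crank '{"steps": [[[0,0,-0.04],[0,0,0]],[[0,0,0],[0,0,0]],[[0,0,0],[0,0,0]]]}';python3 -m crank '{"steps": [[[0,0,-0.02],[0,0,0]],[[0,0,0],[0,0,0]],[[0,0,0],[0,0,0]]]}'
```

```text
time: 20.13
ee_pos: [0.6437, 0.0342, 0.0393]
eef_rot: [0.707, 0.707, -0.0, 0.0]
ft_force: [0.0, 0.3, -0.2]
width: 0.0437
grip_force: 20.0
time: 20.38
ee_pos: [0.6437, 0.0342, 0.0382]
eef_rot: [0.707, 0.707, -0.0, -0.0]
ft_force: [-0.6, 0.4, -0.6]
width: 0.0436
grip_force: 20.0
time: 20.63
ee_pos: [0.6438, 0.0343, 0.0378]
eef_rot: [0.707, 0.707, 0.0, 0.0]
ft_force: [-0.3, 0.1, -0.6]
width: 0.0437
grip_force: 20.0
```

```bash
python3 -m crank '{"steps": [[[0,0,-0.03],[0,0,0]],[[0,0,0],[0,0,0]],[[0,0,0],[0,0,0]]]}'; python3 -m crank '{"steps": [[[0,0,-0.01],[0,0,0]],[[0,0,0],[0,0,0]],[[0,0,0],[0,0,0]]]}'
```

```text
time: 20.88
ee_pos: [0.6439, 0.0343, 0.0377]
eef_rot: [0.707, 0.707, 0.0, 0.0]
ft_force: [-2.2, -0.3, 5.0]
width: 0.0436
grip_force: 20.0
time: 21.13
ee_pos: [0.6439, 0.0343, 0.0377]
eef_rot: [0.707, 0.707, 0.0, 0.0]
ft_force: [-4.9, 0.8, 6.9]
width: 0.0437
grip_force: 20.0
```

Seated. Release, lift, move to ring S.

```bash
python3 -m crank '{"steps": [[[0,0,0],[0,0,0]],[[0,0,0],[0,0,0]],[[0,0,0],[0,0,0]],[[0,0,0],[0,0,0]],[[0,0,0],[0,0,0]],[[0,0,0],[0,0,0]],[[0,0,0],[0,0,0]]]}' 74;  python3 -m crank '{"steps": [[[0,0,0.3],[0,0,0]],[[0,0,0.6],[0,0,0]],[[0,0,0.8],[0,0,0]],[[0,0,0.8],[0,0,0]],[[0,0,0.6],[0,0,0]],[[0,0,0.2],[0,0,0]]]}'; python3 -m crank '{"steps": [[[-0.5,-0.04,0],[0,0,0]],[[-0.9,-0.1,0],[0,0,0]],[[-1,-0.1,0],[0,0,0]],[[-1,-0.1,-0.2],[0,0,0]],[[-1,-0.1,-0.2],[0,0,0]],[[-1,-0.1,-0.3],[0,0,0]],[[-1,-0.04,-0.3],[0,0,0]],[[-0.84,0,-0.2],[0,0,0]],[[0,0,0],[0,0,0]],[[0,0,0],[0,0,0]]]}'
python3 - <<'E'
from fit import *
p=[]
for n in("scene","side"):
    P=cloud(cams.camera(n)).reshape(-1,3); p.append(monitor.read_state()["ee_pos"])
    b=(.643,.034); q=P[np.hypot(P[:,0]-b[0],P[:,1]-b[1])<.03]; print(n,np.percentile(q[q[:,2]<.09,2],[90,97,99]).round(4))
print(np.mean(p,0))
E
```

```text
time: 21.72
ee_pos: [0.6437, 0.0342, 0.0367]
eef_rot: [0.707, 0.707, -0.0, -0.0]
ft_force: [-0.2, -0.3, 0.3]
width: 0.0731
grip_force: 0.0
time: 22.22
ee_pos: [0.6452, 0.0344, 0.1228]
eef_rot: [0.707, 0.707, 0.002, 0.001]
ft_force: [0.1, -0.1, 0.2]
width: 0.0737
grip_force: 0.0
time: 23.05
ee_pos: [0.4621, 0.0197, 0.0892]
eef_rot: [0.707, 0.707, -0.0, 0.0]
ft_force: [0.2, -0.5, -0.7]
width: 0.0738
grip_force: 0.0
scene [0.0595 0.0622 0.0634]
side [0.0609 0.0631 0.0638]
[0.46350285 0.01983383 0.08970187]
```

```bash
python3 -m crank '{"steps": [[[-0.03,0,-0.3],[0,0,0]],[[0,0,-0.6],[0,0,0]],[[0,0,-0.7],[0,0,0]],[[0,0,-0.6],[0,0,0]],[[0,0,-0.3],[0,0,0]],[[0,0,-0.15],[0,0,0]],[[0,0,-0.1],[0,0,0]],[[0,0,0],[0,0,0]],[[0,0,0],[0,0,0]]]}'; python3 -m crank '{"steps": [[[0,0,0],[0,0,0]],[[0,0,0],[0,0,0]],[[0,0,0],[0,0,0]],[[0,0,0],[0,0,0]],[[0,0,0],[0,0,0]],[[0,0,0],[0,0,0]],[[0,0,0],[0,0,0]],[[0,0,0],[0,0,0]],[[0,0,0],[0,0,0]],[[0,0,0],[0,0,0]]]}' 26 20;  python3 -m crank '{"steps": [[[0,0,0.2],[0,0,0]],[[0,0,0.4],[0,0,0]],[[0,0,0.8],[0,0,0]],[[0,0,0.8],[0,0,0]],[[0,0,0.8],[0,0,0]],[[0,0,0.5],[0,0,0]],[[0,0,0.3],[0,0,0]],[[0,0,0],[0,0,0]]]}'
```

```text
time: 23.9
ee_pos: [0.4626, 0.0198, 0.0211]
eef_rot: [0.707, 0.707, 0.0, 0.0]
ft_force: [0.1, -0.1, -0.7]
width: 0.0741
grip_force: 0.0
time: 24.73
ee_pos: [0.4621, 0.0198, 0.0206]
eef_rot: [0.707, 0.707, 0.0, 0.0]
ft_force: [-0.2, 0.1, 0.2]
width: 0.0359
grip_force: 20.0
time: 25.4
ee_pos: [0.4631, 0.0199, 0.1176]
eef_rot: [0.707, 0.707, 0.001, 0.001]
ft_force: [0.6, 0.4, -0.5]
width: 0.0364
grip_force: 20.0
```

```bash
python3 -m crank '{"steps": [[[0.4,-0.15,0],[0,0,0]],[[0.9,-0.34,0],[0,0,0]],[[1,-0.4,0],[0,0,0]],[[1,-0.4,0],[0,0,0]],[[1,-0.4,0],[0,0,0]],[[1,-0.4,0],[0,0,0]],[[0.8,-0.3,0],[0,0,0]],[[0.6,-0.2,0],[0,0,0]],[[0.25,0,0],[0,0,0]],[[0,0,0],[0,0,0]]]}';python3 -m crank '{"steps": [[[0,0,0],[0,0,0]],[[0,0,0],[0,0,0]]]}'; python3 held.py .635 -.045 .018 s
```

```text
time: 26.23
ee_pos: [0.6362, -0.0453, 0.1137]
eef_rot: [0.707, 0.707, -0.001, -0.001]
ft_force: [-0.0, 0.2, 0.4]
width: 0.0355
grip_force: 20.0
time: 26.4
ee_pos: [0.6349, -0.0445, 0.1151]
eef_rot: [0.707, 0.707, -0.0, -0.0]
ft_force: [0.4, -0.2, -0.4]
width: 0.0359
grip_force: 20.0
scene [ 0.6345 -0.0438] 0.0006 95 zmin 0.097
side [ 0.6357 -0.0453] 0.0007 113 zmin 0.0996
tcp [ 0.635  -0.0445  0.1154]
```

```bash
python3 -m crank '{"steps": [[[0,0,-0.2],[0,0,0]],[[0,0,-0.5],[0,0,0]],[[0,0,-0.6],[0,0,0]],[[0,0,-0.6],[0,0,0]],[[0,0,-0.5],[0,0,0]],[[0,0,-0.3],[0,0,0]],[[0,0,-0.15],[0,0,0]],[[0,0,0],[0,0,0]],[[0,0,0],[0,0,0]]]}'; python3 -m crank '{"steps": [[[0,0,-0.1],[0,0,0]],[[0,0,-0.1],[0,0,0]],[[0,0,-0.08],[0,0,0]],[[0,0,0],[0,0,0]],[[0,0,0],[0,0,0]]]}'
```

```text
time: 27.25
ee_pos: [0.636, -0.045, 0.0447]
eef_rot: [0.707, 0.707, 0.0, 0.0]
ft_force: [-0.6, -0.1, -0.4]
width: 0.0358
grip_force: 20.0
time: 27.67
ee_pos: [0.6357, -0.045, 0.0373]
eef_rot: [0.707, 0.707, 0.0, -0.0]
ft_force: [1.1, 0.2, 0.3]
width: 0.0358
grip_force: 20.0
```

```bash
python3 -m crank '{"steps": [[[-0.03,0,-0.04],[0,0,0]],[[0,0,-0.04],[0,0,0]],[[0,0,-0.03],[0,0,0]],[[0,0,0],[0,0,0]],[[0,0,0],[0,0,0]]]}'; python3 -m crank '{"steps": [[[0,0,-0.03],[0,0,0]],[[0,0,0],[0,0,0]],[[0,0,0],[0,0,0]]]}'; python3 -m crank '{"steps": [[[0,0,-0.02],[0,0,0]],[[0,0,0],[0,0,0]],[[0,0,0],[0,0,0]]]}'
```

```text
time: 28.08
ee_pos: [0.635, -0.045, 0.0345]
eef_rot: [0.707, 0.707, 0.0, 0.0]
ft_force: [0.1, -0.5, -0.5]
width: 0.0356
grip_force: 20.0
time: 28.33
ee_pos: [0.635, -0.045, 0.0338]
eef_rot: [0.707, 0.707, 0.0, 0.0]
ft_force: [0.9, 0.0, -0.4]
width: 0.0355
grip_force: 20.0
time: 28.58
ee_pos: [0.6351, -0.045, 0.0337]
eef_rot: [0.707, 0.707, 0.0, 0.0]
ft_force: [-1.8, -0.6, 4.2]
width: 0.0359
grip_force: 20.0
```

Contact. Release, lift clear and verify.

```bash
python3 -m crank '{"steps": [[[0,0,-0.01],[0,0,0]],[[0,0,0],[0,0,0]],[[0,0,0],[0,0,0]]]}'; python3 -m crank '{"steps": [[[0,0,0],[0,0,0]],[[0,0,0],[0,0,0]],[[0,0,0],[0,0,0]],[[0,0,0],[0,0,0]],[[0,0,0],[0,0,0]],[[0,0,0],[0,0,0]],[[0,0,0],[0,0,0]]]}' 70;  python3 -m crank '{"steps": [[[0,0,0.3],[0,0,0]],[[0,0,0.6],[0,0,0]],[[0,0,0.8],[0,0,0]],[[0,0,0.8],[0,0,0]],[[0,0,0.8],[0,0,0]],[[0,0,0.8],[0,0,0]],[[0,0,0.6],[0,0,0]],[[0,0,0.3],[0,0,0]]]}'; python3 -m crank '{"steps": [[[-0.7,0,0],[0,0,0]],[[-0.9,0,0],[0,0,0]],[[-0.9,0,0],[0,0,0]],[[-0.9,0,0],[0,0,0]],[[-0.5,0,0],[0,0,0]],[[0,0,0],[0,0,0]],[[0,0,0],[0,0,0]]]}'
python3 - <<'E'
from fit import *
B={"xl":(.65,.113,.03,.074),"m":(.643,.034,.022,.062),"s":(.635,-.045,.018,.056),"l":(.627,-.126,.026,.068)}
for n in("scene","side"):
    c=cams.camera(n); cv2.imwrite(f"pics/f_{n}.png",c["pixels"]); P=cloud(c).reshape(-1,3)
    for k,(x,y,R,t) in B.items():
        q=P[(np.hypot(P[:,0]-x,P[:,1]-y)<R+.006)&(P[:,2]<.09)]; w=q[(q[:,2]>.03)&(q[:,2]<t-.004)]
        z=q[q[:,2]>t-.003]; s=circ(z[:,:2],(x,y),R-.001)
        print(n,k,s[0].round(4),"top",np.percentile(z[:,2],[50,97]).round(4))
E
```

```text
time: 28.83
ee_pos: [0.6351, -0.045, 0.0336]
eef_rot: [0.707, 0.707, 0.0, 0.0]
ft_force: [-3.2, -0.5, 7.1]
width: 0.0358
grip_force: 20.0
time: 29.42
ee_pos: [0.635, -0.045, 0.033]
eef_rot: [0.707, 0.707, 0.0, 0.0]
ft_force: [0.6, 0.7, -0.5]
width: 0.0689
grip_force: 0.0
time: 30.08
ee_pos: [0.636, -0.045, 0.1612]
eef_rot: [0.707, 0.707, 0.001, 0.001]
ft_force: [-0.4, 0.1, -0.3]
width: 0.0699
grip_force: 0.0
time: 30.67
ee_pos: [0.5376, -0.045, 0.1584]
eef_rot: [0.707, 0.707, 0.0, 0.0]
ft_force: [-0.0, -0.1, -0.6]
width: 0.07
grip_force: 0.0
scene xl [0.6502 0.1141] top [0.0733 0.0753]
scene m [0.6428 0.0352] top [0.0613 0.0636]
scene s [ 0.6341 -0.0439] top [0.0551 0.058 ]
scene l [ 0.6273 -0.1257] top [0.067  0.0696]
side xl [0.6516 0.1121] top [0.0738 0.076 ]
side m [0.6445 0.0332] top [0.0619 0.0642]
side s [ 0.6354 -0.0461] top [0.0558 0.0584]
side l [ 0.6282 -0.1279] top [0.0679 0.0702]
```

View pics/f_scene.png

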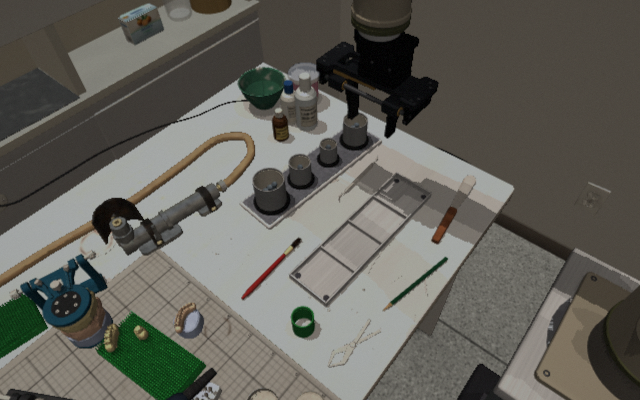

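All four rings stand on their own bases, at (270,190), (300,170), (328,152) and (354,132). Their centres are within 2 mm, their rim heights are correct, and the arm is clear. Handing in.

```bash
python3 -c "
from bench import ticket
print(ticket.close_job())"
```

```text
the job is handed in; nothing more can be done
None
```

All four rings (XL, M, S, L) stand free and seated on their matching sprue bases, and the job was handed in at about 31 s; the hand-in returned no verdict.

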